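# Find the hidden lid latch of the light source and eject its lamp

## Robot

A 6-joint arm with a two-finger parallel gripper is mounted at the origin on a cart in front of the work surface, level with it; the furniture and walls round the work are solid. World frame = base frame: x ahead of the robot, y to its left, z up, the work surface at z = 0. Lengths are in mm, angles in rad, forces in N, time in s.
With the tool pointing down it reaches from about 275 to 1000 mm from the base axis. Payload 8.4 kg.
Tool frame: the origin (TCP) lies midway between the tips of the shut fingers; the grasp point (between the pads) lies 19 mm behind it (arm.grasp_offset is the distance from the TCP to the grasp point, in mm); z points along the fingers, y is the line along which they close (so a half turn about z gives the same grasp; the last joint's range is limited). The gripper opens to 85 mm and grips with 20 to 120 N. Pads are 22 mm wide; open, the fingers measure 114 mm over their backs; the gripper's body (76 mm by 85 mm) begins 54 mm behind the grasp point. The pads swing forward as they close: fully open they stand 13 mm farther back than shut.
Start: joints at [-1.259, 0.353, 1.633, -0, 1.155, -0.002], TCP at [192.921, -594.483, 231.281] pointing down, gripper open.
Joint ranges: [-2.63, 2.63], [-0.92, 2.1], [0.06, 2.66], [-1.3, 4.44], [0, 2.69], [-3.02, 3.02]. Speed limits (rad/s): [2.22, 2.22, 2.79, 3.14, 3.14, 3.14].

## Interface

Orientations are given as a unit quaternion [x, y, z, w].
In Python, from cell import arm gives the robot as it stands.
- The arm moves only by the tool apply_moves, never from a script. Its argument "targets" is a list of rows, each a list of 5 numbers: the closure, from 0 (fully open) to 1 (shut), then the shift along the tool's x, y, z in units of 40 mm (1.0 is 40 mm), then the turn about the tool's z in units of 8 degrees (1.0 is 8 degrees). In form: [[jaw, x, y, z, spin], ...]. A call has 1 to 12 rows; each row shifts and turns the commanded pose from where the row before left it, along the tool's axes as they then stand; what a row does not reach is not made up. A row lasts 1/8 s, in which the tool goes at most 62.5 mm and 10.7 degrees, less where a joint would pass 70% of its speed; a pose out of reach is approached as far as the arm can. A call is refused whole if a number of a shift passes 1 or a number of a turn 1, either way. A call with a gripper value outside its range is refused whole. The fingers move at their own pace and stop on an object; the grip force is fixed at half the most. Time passes only in rows, so rows that do not move let the fingers close. It gives the time, the measured TCP pose, the force, the opening and the grip force at its end, in the units of the state.
- arm.observe(): the state, without advancing time (a new reading comes with each control period).
- arm.read_camera(name): name is "side" or "top"; returns the picture (420x560x3 uint8, blue, green, red); there is no depth.
- arm.camera_params(name): a dict with "mtx" (3x3 intrinsics, pixels), "T" (4x4, takes a point from camera to world coordinates). Camera axes: x right, y up, looking along -z (the intrinsics and any distortion apply to the point x, -y, -z); pixel columns grow to the right and rows downward; lengths in mm; the calibration is good to about 2 mm. A picture is of the moment at which its call begins. camera_params takes no time and is no camera call.
- arm.close_job(): hands the job in; it is judged then, once.
The state is a dict: "time": time; "q": joint angles; "joint_velocities": joint speeds; "tau": joint torques, N m; "eef_pos": TCP position; "orientation": TCP orientation; "contact_force": force on the tool from outside, world axes, zero at the start; "moment": the same for the moment, N m; "gripper_width": finger opening in mm; "grasp_force": force on a finger pad.
Only numpy, scipy, OpenCV 4.12 (cv2) and the standard library are available. Lean on these libraries where they do the work, as an engineer would, in place of code of your own. Each camera call takes 0.05 s, during which the arm holds its last target. There are 200 camera calls.

## Task

The lamp of the halogen light source has to be changed. Feel along the top front edge of the box for the release groove, press the latch inside it so that the lid springs fully open, then push the ejector lever in the bay all the way over, away from the front, so that the lamp rises out of its holder. Do not touch the lamp itself, and leave the other things on the bench where they are.

Things in the scene. Friction and masses are not known exactly. Their poses are not given: they have to be found in the camera images.
- light_source: white box fixed on the bench, 190 mm deep (its x), 282 wide (its y), 95 high; origin at the centre of its underside, z up; x points from the front (nearest the robot) to the lid's hinge at the back. Knob and switch low on the front stick out 16 mm and stay below z 51 mm. With the lid up the bay is open above: x -75 to 88, y -135 to 54 mm, floor z 30 mm
- edge_mid (a point): middle of the box's top front edge (box frame -95, 0, 95 mm; axes as the box), on a dark grey rail 270 mm long in y, flat front face from z 62 to 95 mm, 18 mm deep. It is five butted modules of 54 mm, centred at y -108, -54, 0, 54, 108 mm. Four are solid; one, at any of the five places, is the release groove. Which one is not reported: feel or look
- latch (a joint): latch key in the groove; a notch open to front and top, 49 mm wide between 2 mm walls. The key is a grey upright plate 10 mm behind the rail's face, z 62 to 92 mm. Value: travel in m along the box's x, 0 at rest, 0.007 fully in; 2.5 N to start, 6 N fully in; springs back. The lid is let go at 0.004 to 0.0045
- lid (a joint): lid angle, rad: 0 shut and latched, 1.75 fully open, leaning back a little. Its hinge lies along y at the back of the box (x 90, z 91 mm); the plate is 164 mm long. Once let go, its spring raises it slowly by itself in 2 to 4 s and keeps it up; a hand above it only holds it back
- lever (a joint): angle of the lamp ejector lever, rad: 0 leaning 0.45 rad towards the front (lamp seated), 0.9 fully pushed over towards the back (lamp raised 14 mm). It stays where it is left; 1.5 N at the grip to 4 N lower down move it. Its pivot lies along y at x 20, z 40 mm in the box's frame
- lever_tip (a point): top of the lever's black grip, 20 mm wide (y), 9 mm thick (x) and 20 mm high, at the box's y -75 mm, 48 mm from the pivot; reported also while the lid is shut over it. Around it the bay is free from y -135 to -30 mm and from x -60 to 80 mm above z 50 mm
- lamp: halogen reflector lamp of glass, 49 mm diameter, lying with its axis along the box's y; origin on its axis, 58 mm above the box's underside when seated; occupies y -17 to 31 mm, x -21 to 29 mm of the box. It must not be touched; it rises 15.6 mm per rad of the lever
- lamp_carton: loose white carton, 91x130x95 mm, bystander
- sample_jar_1: loose screw-cap sample jar, 63 mm diameter, 75 mm high, bystander
- sample_dish: loose black dish full of seed, 109 mm diameter, 35 mm high, bystander
- tape_roll: loose roll of tape lying flat, 92 mm diameter, 19 mm high, bystander
- spatula: loose thin metal spatula, 22x174x6 mm, lying on the bench, bystander

How it is judged:
By the outcome, as a careful person would: the job done as asked, in the order asked, and still so for the second after the job is handed in, with the robot touching nothing.
It also fails if it takes over 64 s, if anything falls off the work surface, if the arm or the gripper's body presses on something with over 40 N, if the wrist force passes 120 N, or if a joint passes its speed limit or range.

## Working session

There is one attempt and no reset: what is moved stays moved. The work goes in short steps, Python scripts to look and compute and a tool call to move; the robot and the scene stay as the last step left them, time stands still between calls to the robot, and variables do not carry over. Pictures are saved under pics/ and viewed, at most 10 in all, crops included, and the job is handed in when it is done.

Besides the shell and the picture viewer there is one more tool, called after "Call:" as name([rows], argument=value, ...), one row to a line, values as JSON. apply_moves: Moves the arm, as the interface text tells. Its arguments: {"type":"object","properties":{"targets":{"type":"array"}},"required":["targets"]}

```bash
mkdir -p pics; ls
python3 - <<'E'
from cell import arm
import cv2,numpy as np
np.set_printoptions(precision=3,suppress=True)
for n in("side","top"):
    cv2.imwrite(f"pics/{n}0.png",arm.read_camera(n))
    p=arm.camera_params(n);print(n,p)
print(arm.observe())
E
```

```text
pics
side {'mtx': array([[468.719,   0.   , 283.419],
       [  0.   , 468.719, 210.597],
       [  0.   ,   0.   ,   1.   ]]), 'T': array([[  -0.904,    0.19 ,   -0.384,   -0.443],
       [  -0.428,   -0.428,    0.796, 1025.423],
       [  -0.013,    0.884,    0.468,  707.014],
       [   0.   ,    0.   ,    0.   ,    1.   ]])}
top {'mtx': array([[443.877,   0.   , 283.907],
       [  0.   , 443.877, 212.211],
       [  0.   ,   0.   ,   1.   ]]), 'T': array([[  -0.005,    0.992,   -0.128,  322.219],
       [  -1.   ,   -0.001,    0.027,   11.813],
       [   0.026,    0.128,    0.991, 1370.455],
       [   0.   ,    0.   ,    0.   ,    1.   ]])}
{'time': 0.1, 'q': array([-1.259,  0.354,  1.634,  0.   ,  1.155, -0.002]), 'joint_velocities': array([-0.002, -0.003, -0.002, -0.001, -0.   , -0.   ]), 'tau': array([ -0.   , -60.636, -34.282,  -0.   ,   0.004,   0.   ]), 'eef_pos': array([ 192.782, -594.078,  230.622]), 'orientation': array([ 0.988,  0.156, -0.   , -0.001]), 'contact_force': array([-0.036,  0.655,  1.029]), 'moment': array([0.041, 0.006, 0.022]), 'grasp_force': 0.0, 'gripper_width': 85.35169429694162}
```

View pics/top0.png

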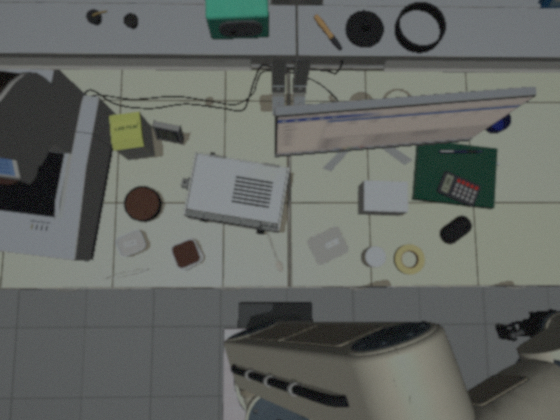

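View pics/side0.png

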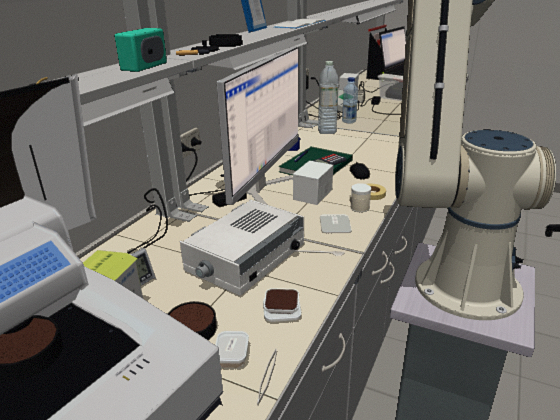

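The top view shows the box at about (238,190), its long side roughly along world y, with the front at the bottom of the picture. The side view shows it at (243,245). I'll enlarge the box in both views.

Run:
```python
import cv2,numpy as np
s=cv2.imread("pics/side0.png")[190:300,165:325];t=cv2.imread("pics/top0.png")[140:245,170:330]
f=lambda a:cv2.convertScaleAbs(cv2.resize(a,(800,a.shape[0]*5),interpolation=cv2.INTER_CUBIC),alpha=1.3)
cv2.imwrite("pics/s1.png",f(s));cv2.imwrite("pics/t1.png",f(t))
```

```text
(no output)
```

View pics/s1.png

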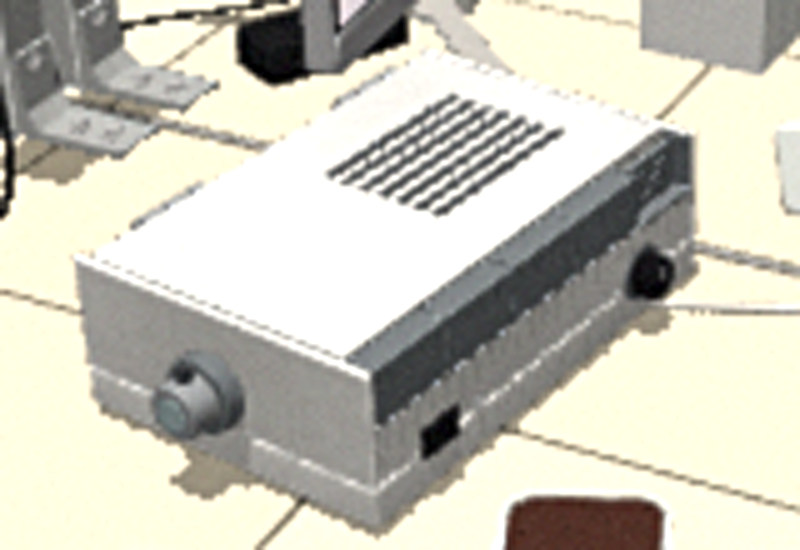

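View pics/t1.png

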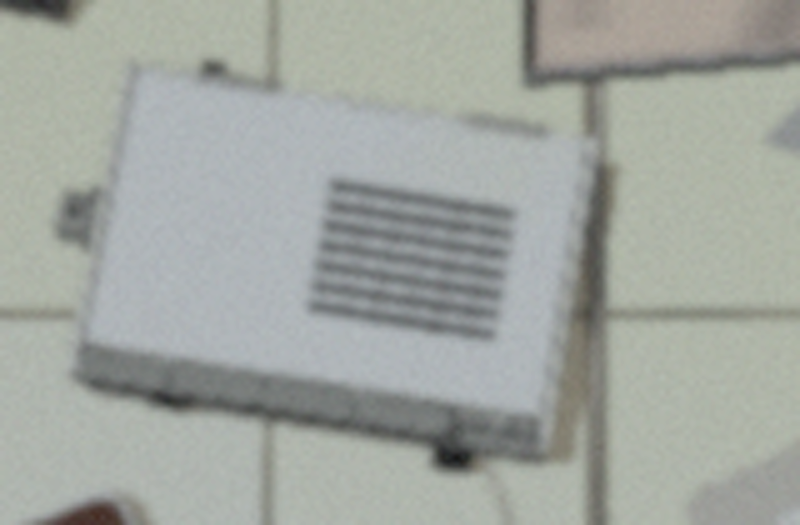

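The box fills the crops. In the side crop, the last module at the right of the rail, about (660,165), is a notch; the top crop shows it too at (500,425), so the groove is at box y -108. Top-face corners in the top crop are (130,65), (597,140), (547,462) and (75,380). In the side crop they are (78,258), (430,52), (695,132) and (372,375).

```bash
cat > h.py <<'E'
import numpy as np
from cell import arm
np.set_printoptions(precision=3,suppress=True)
def ray(n,u,v):
    p=arm.camera_params(n);K=p["mtx"];T=p["T"]
    d=T[:3,:3]@np.array([(u-K[0,2])/K[0,0],-(v-K[1,2])/K[1,1],-1]);return T[:3,3],d
def onz(n,u,v,z):
    o,d=ray(n,u,v);return o+d*(z-o[2])/d[2]
def proj(n,P):
    p=arm.camera_params(n);K=p["mtx"];T=p["T"]
    c=T[:3,:3].T@(np.asarray(P)-T[:3,3]);return K[0,2]+K[0,0]*c[0]/-c[2],K[1,2]+K[1,1]*c[1]/c[2]
E
python3 - <<'E'
from h import *
from scipy.spatial.transform import Rotation as R
M=np.array([[95,141],[95,-141],[-95,-141],[-95,141]])
A=[]
for n,off,c in(("top",(170,140),[(130,65),(597,140),(547,462),(75,380)]),("side",(165,190),[(78,258),(430,52),(695,132),(372,375)])):
    W=np.array([onz(n,off[0]+(u-2)/5,off[1]+(v-2)/5,95)[:2] for u,v in c])
    A.append(W)
    cm=W.mean(0);X=W-cm;a=np.arctan2((M[:,0]*X[:,1]-M[:,1]*X[:,0]).sum(),(M*X).sum())
    print(n,W.tolist(),"c",cm,"yaw",a,"sizes",np.linalg.norm(np.roll(W,-1,0)-W,axis=1))
E
```

```text
top [[663.49789403863, 235.7678116884951], [618.9019302152542, -38.14033487960135], [429.3383258695137, -8.121032718425448], [477.37041405710727, 263.4515266703818]] c [547.277 113.239] yaw -0.16320478354461992 sizes [277.515 191.926 275.787 188.175]
side [[666.4830519986585, 237.2521488807131], [616.6860637067751, -35.64836163060522], [437.13863728354835, -8.88631267106939], [480.7404145105488, 265.748769441367]] c [550.262 114.617] yaw -0.16313044590816564 sizes [277.407 181.531 278.075 187.916]
```

Both views agree within 3 mm: centre is about (548.5,114), yaw -0.163, and the sizes match. I'll shut the fingers, turn the tool x axis to the box x axis, and travel across high up.

Call:
apply_moves([
  [1,0,0,0,0.85],
  [1,0,0,0,0.85],
  [1,0,0,0,0.85],
  [1,0,0,0,0.85],
  [1,0.1,-0.8,0,0],
  [1,0.1,-0.8,0,0],
  [1,0.1,-0.8,0,0],
  [1,0.1,-0.8,0,0],
  [1,0.1,-0.8,0,0],
  [1,0.1,-0.8,0,0],
  [1,0.1,-0.8,0,0],
  [1,0.1,-0.8,0,0],
])

```text
time: 1.6
eef_pos: [265.5, -345.7, 231.0]
orientation: [0.997, -0.08, -0.0, -0.0]
contact_force: [0.1, 0.2, 0.3]
gripper_width: 0.0
grasp_force: 0.0
```

Call:
apply_moves([
  [1,0.1,-0.8,0,0],
  [1,0.1,-0.8,0,0],
  [1,0.1,-0.8,0,0],
  [1,0.1,-0.8,0,0],
  [1,0.1,-0.8,0,0],
  [1,0.1,-0.8,0,0],
  [1,0.1,-0.8,0,0],
  [1,0.1,-0.8,0,0],
  [1,0.1,-0.8,0,0],
  [1,0.1,-0.8,0,0],
  [1,0,0,0,0],
])

```text
time: 2.98
eef_pos: [356.5, -36.1, 231.2]
orientation: [0.997, -0.079, -0.0, -0.0]
contact_force: [0.7, -1.0, -0.2]
gripper_width: 0.0
grasp_force: 0.0
```

```bash
cat >> h.py <<'E'
from scipy.spatial.transform import Rotation as R
C=np.array([548.5,114,0]);YAW=-0.163
def box(p): return R.from_euler('z',-YAW).apply(np.asarray(p)-C)
def wor(p): return R.from_euler('z',YAW).apply(p)+C
def st(goal=None):
    s=arm.observe();r=R.from_quat(s["orientation"]);X=r.as_matrix()
    print("t",s["time"],"box",box(s["eef_pos"]),"yaw",np.arctan2(X[1,0],X[0,0]),"tilt",X[:,2],"F box",R.from_euler('z',-YAW).apply(s["contact_force"]),"w",s["gripper_width"])
    if goal is not None: print("units",r.inv().apply(wor(goal)-s["eef_pos"])/40)
E
python3 -c "
from h import *
st([-150,-108,75]);print(arm.observe()['q'])"
```

```text
t 2.975 box [-165.14  -179.244  231.187] yaw -0.15803726948638255 tilt [-0.  0. -1.] F box [ 0.861 -0.848 -0.161] w 0.0063066309539969775
units [ 0.388 -1.778  3.905]
[-0.105 -0.086  2.152  0.     1.076  1.623]
```

Call:
apply_moves([
  [1,0.1,-0.6,0,0],
  [1,0.1,-0.6,0,0],
  [1,0.1,-0.58,0,0],
  [1,0.1,0,0.6,0],
  [1,0,0,0.7,0],
  [1,0,0,0.7,0],
  [1,0,0,0.7,0],
  [1,0,0,0.7,0],
  [1,0,0,0.5,0],
  [1,0,0,0,0],
])

```text
time: 4.22
eef_pos: [382.2, 29.5, 74.2]
orientation: [0.997, -0.081, -0.002, 0.0]
contact_force: [-0.0, -0.4, 0.0]
gripper_width: 0.2
grasp_force: 0.0
```

```bash
python3 -c "
from h import *
st([-110,-108,75])
import cv2
a=arm.read_camera('side')[170:290,185:345]
cv2.imwrite('pics/s2.png',cv2.convertScaleAbs(cv2.resize(a,(800,600),interpolation=cv2.INTER_CUBIC),alpha=1.3))"
```

```text
t 4.225 box [-150.401 -110.358   74.236] yaw -0.16138686987943507 tilt [-0.003 -0.    -1.   ] F box [ 0.033 -0.434  0.01 ] w 0.22739758535301968
units [ 1.01  -0.057 -0.022]
```

View pics/s2.png

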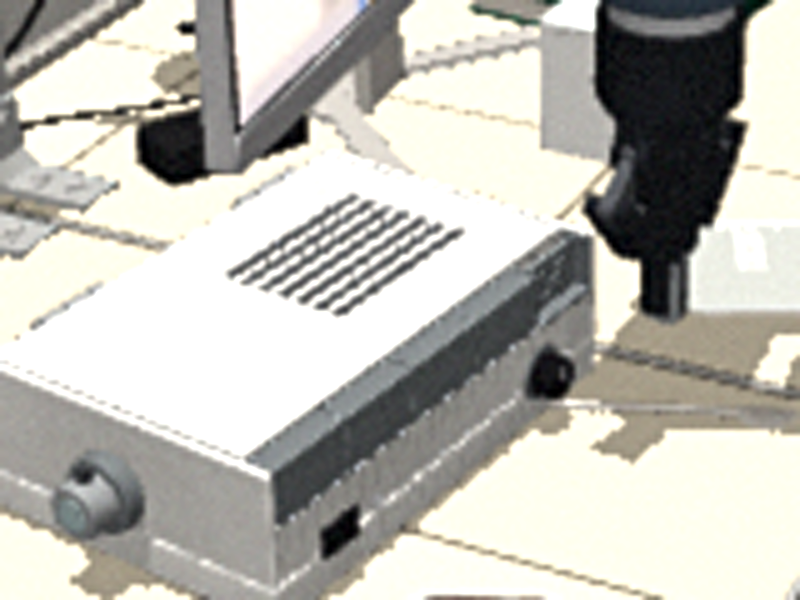

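The shut fingertips, at (665,315), stand in front of the end module, where the notch shows at (565,270). I'll move in and feel.

Call:
apply_moves([
  [1,0.4,-0.06,0,0],
  [1,0.4,0,0,0],
  [1,0.2,0,0,0],
  [1,0.1,0,0,0],
  [1,0,0,0,0],
])

```text
time: 4.9
eef_pos: [427.3, 25.5, 75.2]
orientation: [0.997, -0.08, -0.0, 0.0]
contact_force: [-0.0, 0.3, -0.2]
gripper_width: -0.1
grasp_force: 0.0
```

```bash
python3 -c "
from h import *
st([-90,-108,74])"
```

```text
t 4.9 box [-105.248 -106.99    75.232] yaw -0.16103051918927727 tilt [-0. -0. -1.] F box [-0.08   0.267 -0.206] w -0.05748814392386357
units [0.381 0.026 0.031]
```

Call:
apply_moves([
  [1,0.1,0,0,0],
  [1,0.1,0,0,0],
  [1,0,0,0,0],
])

```text
time: 5.28
eef_pos: [435.6, 24.3, 75.3]
orientation: [0.997, -0.08, 0.0, -0.0]
contact_force: [0.6, 0.1, 0.5]
gripper_width: 0.5
grasp_force: 0.0
```

Call:
apply_moves([
  [1,0.07,0,0,0],
  [1,0,0,0,0],
])

```text
time: 5.52
eef_pos: [438.1, 23.8, 75.3]
orientation: [0.997, -0.08, 0.0, -0.0]
contact_force: [0.5, 0.8, 0.8]
gripper_width: -0.2
grasp_force: 0.0
```

Call:
apply_moves([
  [1,0.05,0,0,0],
  [1,0,0,0,0],
])

```text
time: 5.78
eef_pos: [439.9, 23.5, 75.3]
orientation: [0.997, -0.08, -0.0, 0.0]
contact_force: [-0.0, -0.6, -0.1]
gripper_width: -0.4
grasp_force: 0.0
```

Call:
apply_moves([
  [1,0.05,0,0,0],
  [1,0,0,0,0],
])

```text
time: 6.02
eef_pos: [441.3, 23.2, 75.1]
orientation: [0.997, -0.08, -0.001, 0.0]
contact_force: [-4.4, 0.6, 2.2]
gripper_width: 0.1
grasp_force: 1.9
```

Call:
apply_moves([
  [1,0.05,0,0,0],
  [1,0,0,0,0],
])

```text
time: 6.28
eef_pos: [443.6, 22.9, 75.1]
orientation: [0.997, -0.08, -0.0, 0.0]
contact_force: [-4.1, 1.3, 1.8]
gripper_width: 0.3
grasp_force: 2.1
```

Call:
apply_moves([
  [1,0.05,0,0,0],
  [1,0,0,0,0],
])

```text
time: 6.52
eef_pos: [445.6, 22.5, 75.1]
orientation: [0.997, -0.08, -0.0, 0.0]
contact_force: [-4.9, 1.2, 1.1]
gripper_width: 0.2
grasp_force: 2.6
```

Force 4.9 N means about 5 mm of travel, past the release point. I'll press slightly more, then back off clear of the lid.

Call:
apply_moves([
  [1,0.02,0,0,0],
  [1,0,0,0,0],
  [1,-0.3,0,0,0],
  [1,-0.8,0,0,0],
  [1,-0.9,0,0,0],
  [1,0,0,0,0],
  [1,0,0,0,0],
  [1,0,0,0,0],
  [1,0,0,0,0],
  [1,0,0,0,0],
  [1,0,0,0,0],
  [1,0,0,0,0],
])

```text
time: 8.02
eef_pos: [367.7, 35.2, 75.2]
orientation: [0.997, -0.08, -0.0, 0.0]
contact_force: [-0.1, -0.7, -0.1]
gripper_width: -0.1
grasp_force: 0.0
```

Call:
apply_moves([
  [1,0,0,-0.8,0],
  [1,0,0,-0.8,0],
  [1,0,0,-0.8,0],
  [1,0,0,-0.8,0],
  [1,0,0,-0.3,0],
  [1,0,0,0,0],
  [1,0,0,0,0],
  [1,0,0,0,0],
  [1,0,0,0,0],
  [1,0,0,0,0],
  [1,0,0,0,0],
  [1,0,0,0,0],
])

```text
time: 9.52
eef_pos: [367.7, 35.3, 215.3]
orientation: [0.997, -0.08, 0.0, -0.0]
contact_force: [-0.4, 0.0, 0.0]
gripper_width: 0.0
grasp_force: 0.0
```

Call:
apply_moves([
  [1,0,0,0,0],
  [1,0,0,0,0],
  [1,0,0,0,0],
  [1,0,0,0,0],
  [1,0,0,0,0],
  [1,0,0,0,0],
  [1,0,0,0,0],
  [1,0,0,0,0],
])

```text
time: 10.52
eef_pos: [367.7, 35.3, 215.3]
orientation: [0.997, -0.08, -0.0, 0.0]
contact_force: [0.8, -0.1, 0.0]
gripper_width: 0.3
grasp_force: 0.0
```

```bash
python3 -c "
from h import *
st([0,-75,150])
import cv2
a=arm.read_camera('side')[130:290,165:375]
print([proj('side',wor(p)) for p in([-1,-75,83],[20,-75,40],[90,-135,91],[119,-135,252],[119,141,252])])
cv2.imwrite('pics/s3.png',cv2.convertScaleAbs(cv2.resize(a,(787,600),interpolation=cv2.INTER_CUBIC),alpha=1.3))"
```

```text
t 10.525 box [-165.661 -107.047  215.27 ] yaw -0.16093178602599698 tilt [-0. -0. -1.] F box [0.853 0.045 0.01 ] w 0.32951509387499894
units [ 4.143 -0.793  1.631]
[(np.float64(263.4660766866436), np.float64(220.69238614205074)), (np.float64(257.9615494583506), np.float64(232.08980764943635)), (np.float64(250.7448585969473), np.float64(201.56315042994083)), (np.float64(239.95558273749887), np.float64(147.46140906314767)), (np.float64(165.6548093899524), np.float64(181.79597104224024))]
```

View pics/s3.png

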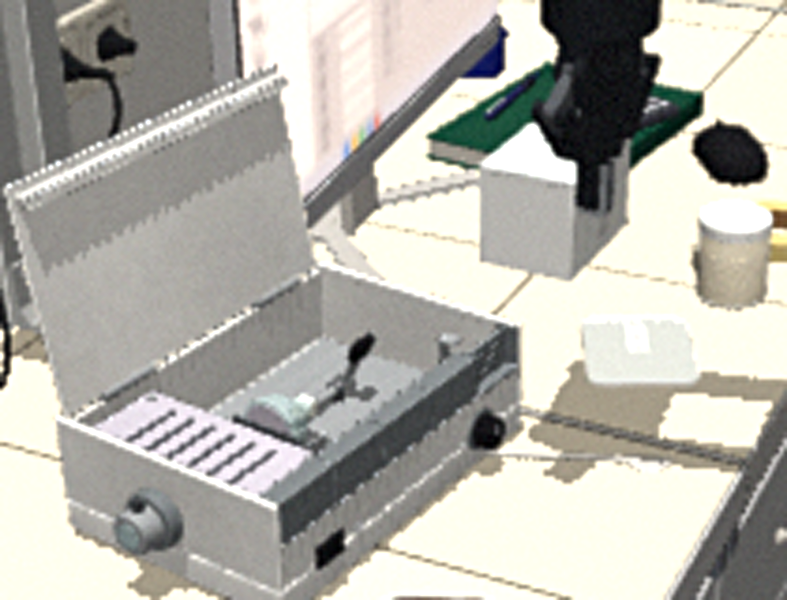

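The lid stands fully open. Its top corner, at about (282,70), matches the 1.75 rad prediction. The black lever grip at (370,338) matches the predicted tip to under a pixel. Next I'll go over the bay and down in front of the lever.

Call:
apply_moves([
  [1,0.7,-0.14,0,0],
  [1,0.7,-0.14,0,0],
  [1,0.7,-0.14,0,0],
  [1,0.7,-0.14,0,0],
  [1,0.34,-0.12,0,0],
  [1,0,0,0.7,0],
  [1,0,0,0.7,0],
  [1,0,0,0.7,0],
  [1,0,0,0.6,0],
  [1,0,0,0.5,0],
  [1,0,0,0.4,0],
  [1,0,0,0,0],
])

```text
time: 12.08
eef_pos: [495.1, 42.0, 70.4]
orientation: [0.997, -0.08, -0.001, 0.0]
contact_force: [0.2, -0.1, 0.3]
gripper_width: 0.1
grasp_force: 0.0
```

```bash
python3 -c "
from h import *
st([-15,-80,70])"
```

```text
t 12.075 box [-41.02  -79.741  70.437] yaw -0.16089399157980594 tilt [-0.002 -0.    -1.   ] F box [ 0.183 -0.066  0.258] w 0.13712401833641544
units [0.651 0.008 0.01 ]
```

Call:
apply_moves([
  [1,0.3,0,0,0],
  [1,0.3,0,0,0],
  [1,0.1,0,0,0],
  [1,0.1,0,0,0],
  [1,0,0,0,0],
])

```text
time: 12.7
eef_pos: [527.7, 36.8, 71.3]
orientation: [0.997, -0.08, -0.0, 0.0]
contact_force: [-1.4, -0.2, 0.9]
gripper_width: 0.2
grasp_force: 0.6
```

Call:
apply_moves([
  [1,0.1,0,0,0],
  [1,0.1,0,0,0],
  [1,0.1,0,0,0],
  [1,0.1,0,0,0],
  [1,0,0,0,0],
])

```text
time: 13.32
eef_pos: [544.2, 34.2, 71.3]
orientation: [0.997, -0.08, 0.0, -0.0]
contact_force: [-1.0, -0.6, -0.3]
gripper_width: 0.3
grasp_force: 0.0
```

```bash
python3 -c "
from h import *
st([21,-80,70])"
```

```text
t 13.325 box [  8.658 -79.439  71.303] yaw -0.16097498181791317 tilt [ 0.001 -0.    -1.   ] F box [-0.916 -0.78  -0.343] w 0.3164158547396059
units [0.308 0.015 0.033]
```

Call:
apply_moves([
  [1,0.1,0,0,0],
  [1,0.1,0,0,0],
  [1,0,0,0,0],
])

```text
time: 13.7
eef_pos: [551.8, 32.9, 71.2]
orientation: [0.997, -0.08, 0.0, 0.0]
contact_force: [-1.1, 0.7, 0.9]
gripper_width: 0.2
grasp_force: 0.2
```

Call:
apply_moves([
  [1,0.05,0,0,0],
  [1,0.05,0,0,0],
  [1,0,0,0,0],
])

```text
time: 14.08
eef_pos: [555.3, 32.3, 71.2]
orientation: [0.997, -0.08, -0.0, 0.0]
contact_force: [-1.6, 0.7, -0.9]
gripper_width: 0.2
grasp_force: 0.7
```

Call:
apply_moves([
  [1,0.05,0,0,0],
  [1,0,0,0,0],
])

```text
time: 14.32
eef_pos: [557.4, 32.0, 71.3]
orientation: [0.997, -0.08, 0.0, 0.0]
contact_force: [-1.6, 0.1, -1.0]
gripper_width: -0.3
grasp_force: 0.7
```

Call:
apply_moves([
  [1,0.05,0,0,0],
  [1,0,0,0,0],
])

```text
time: 14.58
eef_pos: [559.5, 31.7, 71.4]
orientation: [0.997, -0.08, 0.0, -0.0]
contact_force: [-1.5, -0.1, -0.7]
gripper_width: 0.3
grasp_force: 0.6
```

Call:
apply_moves([
  [1,0.05,0,0,0],
  [1,0,0,0,0],
])

```text
time: 14.82
eef_pos: [560.0, 31.5, 71.1]
orientation: [0.997, -0.08, -0.001, 0.0]
contact_force: [-5.9, 2.2, 3.0]
gripper_width: 0.0
grasp_force: 3.5
```

Call:
apply_moves([
  [1,0.05,0,0,0],
  [1,0,0,0,0],
])

```text
time: 15.08
eef_pos: [560.3, 31.4, 70.9]
orientation: [0.997, -0.081, -0.003, 0.0]
contact_force: [-11.8, 2.7, 8.0]
gripper_width: -0.0
grasp_force: 6.9
```

The force climbs sharply with no more motion, and the stop lies where the geometry puts it. I'll back off, lift out and check.

Call:
apply_moves([
  [1,-0.3,0,0,0],
  [1,-0.6,0,0,0],
  [1,-0.4,0,0,0],
  [1,0,0,-0.7,0],
  [1,0,0,-0.7,0],
  [1,0,0,-0.7,0],
  [1,0,0,-0.7,0],
  [1,0,0,-0.7,0],
  [1,-0.8,0,0,0],
  [1,-0.8,0,0,0],
  [1,-0.8,0,0,0],
  [1,-0.8,0,0,0],
])

```text
time: 16.58
eef_pos: [384.8, 60.1, 211.5]
orientation: [0.997, -0.08, 0.001, -0.0]
contact_force: [0.9, 0.7, -0.3]
gripper_width: 0.3
grasp_force: 0.0
```

```bash
python3 -c "
from h import *
st()
import cv2
a=arm.read_camera('side')[130:290,165:375]
e=.45
print([((u-165)*3.75,(v-130)*3.75) for u,v in [proj('side',wor(p)) for p in([20+48*np.sin(e),-75,40+48*np.cos(e)],[119,-135,252])]])
cv2.imwrite('pics/s4.png',cv2.convertScaleAbs(cv2.resize(a,(787,600),interpolation=cv2.INTER_CUBIC),alpha=1.3))"
```

```text
t 16.575 box [-152.827  -79.778  211.469] yaw -0.16096780184076653 tilt [ 0.002  0.    -1.   ] F box [ 0.751  0.827 -0.312] w 0.3387332444711442
[(np.float64(324.0154584476261), np.float64(324.6776609560934)), (np.float64(281.0834352656208), np.float64(65.48028398680376))]
```

View pics/s4.png

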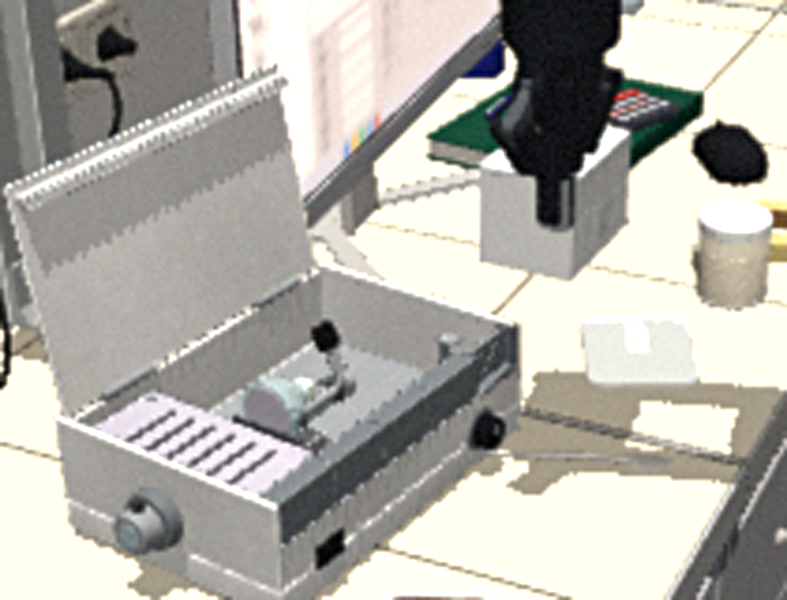

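The lever grip now stands at (323,322), where full travel is predicted (324,325). The lamp at (270,395) has risen, the lid is still fully up, and nothing else has moved.

```bash
python3 -c "
from cell import arm
print(arm.close_job())"
```

```text
the job is handed in; nothing more can be done
None
```

The job is handed in at about 17 s of the 64 s allowed: the latch was pressed in the groove at box y -108, the lid is fully open, the lever is against its end stop and the lamp is raised, with no sign in the last picture that the lamp was touched or any bystander moved.

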